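# Zero the bench thickness gauge on its setting bar

## Task

Set the bench thickness gauge to zero on its setting bar. Push the long steel bar that lies askew on the granite base in under the dial's plunger until it is flush against the fence at both ends; the needle swings as the plunger rides up. Then turn the dial's bezel until the zero mark on its face stands at the tip of the needle, let go, and leave the other things on the bench where they are.

Things in the scene. Friction and masses are not known exactly. Their poses are not given: they have to be found in the camera images.
- stand: Fixed stand of the thickness gauge: black granite base 250 mm (x) by 320 mm (y), its top 30 mm above the bench. Origin: centre of its underside, on the bench; -x faces the robot, +y is left, yaw up to 0.2 rad. Across it stands the fence, a low steel rail. Behind the fence, at x = +100 mm, a 25 mm column, top 98 mm above the bench. Directions below are in this frame
- fence_left (a point): Left (+y) end of the fence's straight front face, 4 mm above the base. The fence is 300 mm long (y), 14 mm thick, 12 mm high; its front face is the plane x = +30 mm of the stand and looks to -x
- fence_right (a point): Right (-y) end of the fence's front face, 4 mm above the base
- bar_center (a point): Centre, half-way up, of the setting bar: loose ground-steel bar 300 mm long (y), 36 mm wide (x), 9 mm thick, 0.5 to 0.9 kg, flat on the base in front of the fence, up to 0.2 rad askew. Its front side, towards the robot, is a plain vertical face 9 mm high; its back side is vertical for 5 mm, then bevelled, so that it slides in under the plunger and lifts it
- bar_left (a point): Left (+y) end of the bar's back long side, the one that goes against the fence: 18 mm behind the bar's centre line, 4 mm above the base. It starts up to 80 mm from the fence
- bar_right (a point): Right (-y) end of the bar's back long side, likewise
- dial_axis (a point): Centre of the bezel, on its vertical axis and half-way up its rim, the height to grip: about 114 mm above the bench, fixed at x = +12 mm, y = 0 of the stand. The dial faces up. Bezel: knurled aluminium ring 60 mm across, 12 mm high, free all round; below it a dial case 54 mm across, 17 mm high, and 32 mm below its lower edge the top of the arm that runs back to the column
- plunger_tip (a point): Ball tip (8 mm) of the dial's plunger, its lowest point, under the middle of the dial: it hangs 5.5 to 7 mm above the base and is lifted by the bar against a light spring (about 1 N)
- bezel (a joint): Turn of the bezel with the white dial face and its zero mark, rad, anticlockwise from above positive, no end stops, light friction (0.06 N m) that holds it where it is left. At 0 the zero mark lies on the -x side of the axis. It starts between -2.37 and 1.61
- needle (a joint): Angle of the needle, same sense and same zero as the bezel: the zero mark stands at the needle when bezel and needle are equal, or differ by whole turns. The needle is geared to the plunger: before the bar is under it it rests at 0, and it turns clockwise 1.26 rad per mm of lift, to between about -4.4 and -2.6 with the bar in place
- zero_mark (a point): The zero mark, 21.5 mm from the axis: the one bold black block with a point inwards, 5 mm wide, at the rim of the dial face, carried on across the top of the bezel ring by a black line; all other graduations are thin
- needle_tip (a point): Tip of the black needle, 21.5 mm from the axis; the short blunt end on the other side of its brass hub is its tail
- forceps_mid (a point): Bystander: steel forceps 118 mm long, 4 mm high, lying on the base behind the fence on the right
- grease_pot_mid (a point): Bystander: small amber pot 35 mm across, 26 mm high, on the base behind the fence on the left
- spare_bar_mid (a point): Bystander: small spare steel bar 150 x 20 x 6 mm, on the bench to the right of the stand
- petri_mid (a point): Bystander: petri dish 92 mm across, 15 mm high, on the bench to the left of the stand
- marker_mid (a point): Bystander: marker pen 130 mm long, 20 mm high, on the bench in front of the stand
- pipette_mid (a point): Bystander: pipette 250 mm long, 24 mm high, lying at the right front
- tip_box_mid (a point): Bystander: box of pipette tips 124 x 88 x 67 mm, at the left front
- reagent_mid (a point): Bystander: amber bottle 64 mm across, 135 mm high, at the left

How it is judged:
On the way, in this order (a step that is already met when the one before it is completed fails the run):
1. the bar lies flush against the fence, both ends of its back side within 2 mm (x of each of bar_left, bar_right in the frame of stand above 0.028 m), for 0.2 s.
2. the zero mark stands at the tip of the needle, within 2.4 mm (horizontal distance between zero_mark and needle_tip below 0.0024 m), for 0.2 s.
At the end, for the whole second after the job is handed in: The bar lies flat on the base and flush with the fence (both ends of its back side within 2 mm of the fence's face), under the plunger; the zero mark is within 2.4 mm of the needle's tip (about half the mark's width, 0.11 rad), and the bezel is still (all of step 1 and x of each of bar_left, bar_right in the frame of stand below 0.034 m and z of bar_center in the frame of stand below 0.037 m and horizontal distance between zero_mark and needle_tip below 0.0024 m and velocity of joint bezel between -0.05 and 0.05 rad/s); the robot touches nothing.
It fails at once if a bystander is pushed more than 25 mm from its place (distance of any of forceps_mid, grease_pot_mid, spare_bar_mid, petri_mid, marker_mid, pipette_mid, tip_box_mid, reagent_mid from where it was at the start of the episode above 0.025 m).
It also fails if it takes over 72 s, if anything falls off the work surface, if the arm or the gripper's body presses on something with over 40 N, if the wrist force passes 120 N, or if a joint passes its speed limit or range.

## Robot

A 6-joint arm with a two-finger parallel gripper is mounted at the origin on the work surface. World frame = base frame: x ahead of the robot, y to its left, z up, the work surface at z = 0. Lengths are in m, angles in rad, forces in N, time in s.
With the tool pointing down it reaches from about 0.35 to 0.775 m from the base axis. Payload 5.5 kg.
Tool frame: the origin (TCP) lies between the finger pads; the fingertips stand 11 mm ahead of it and the grasp point (between the pads) lies 8 mm behind it; z points along the fingers, x is the direction in which the jaws open and shut, and the axes are right-handed (so a half turn about z gives the same grasp; the last joint's range is limited). The gripper opens to 85 mm and grips with 20 to 120 N. Pads are 22 mm wide; open, the fingers measure 114 mm over their backs; the gripper's body (76 mm by 85 mm) begins 54 mm behind the grasp point. The pads swing forward as they close: fully open they stand 13 mm farther back than shut.
Start: joints at [1.123, 0.313, 0.046, 1.304, 0, 1.431], TCP at [0.174, 0.548, 0.218] pointing down, gripper open.
Joint ranges: [-2.76, 2.76], [-0.86, 1.69], [-1.03, 1.26], [-2.2, 2.34], [-1.47, 1.5], [-3.14, 3.14]. Speed limits (rad/s): [2.57, 2.57, 3.14, 3.14, 3.14, 3.14].

## Interface

Orientations are given as a unit quaternion [x, y, z, w].
In Python, from bench import get_state, eyes, job_done gives the robot as it stands.
- The arm moves only by the tool send_rows, never from a script. Its argument "moves" is a list of rows, each an object with "translation": the shift along the tool's x, y, z in cm, a list of three; "delta_rot": the turn, a rotation vector about the tool's x, y, z in degrees, a list of three; "grip": the opening, from 0 (shut) to 1 (fully open). In form: [{"translation": [x, y, z], "delta_rot": [rx, ry, rz], "grip": grip}, ...]. A call has 1 to 12 rows; each row shifts and turns the commanded pose from where the row before left it, along the tool's axes as they then stand; what a row does not reach is not made up. A row lasts 1/8 s, in which the tool goes at most 62.5 mm and 10.7 degrees, less where a joint would pass 70% of its speed; a pose out of reach is approached as far as the arm can. A call is refused whole if a number of a shift passes 6.25 or a number of a turn 10.7, either way. A call with a gripper value outside its range is refused whole. The fingers move at their own pace and stop on an object; "force" is the grip in N (left out, the last holds). Time passes only in rows, so rows that do not move let the fingers close. It gives the time, the measured TCP pose, the force and the opening at its end, in the units of the state.
- get_state(): the state, without advancing time (a new reading comes with each control period).
- eyes.get_image(name): name is "scene" or "top" or "wrist"; returns a dict with "image" (384x512x3 uint8, red, green, blue), "intrinsics" (3x3 intrinsics, pixels), "distortion" ([k1, k2, p1, p2, k3] as OpenCV has them; the pictures are not rectified), "rvec" (rotation vector, rad) and "tvec" (3), from world to camera coordinates, as OpenCV has them; the wrist camera has in their place "mount" (4x4, takes a point from camera to tool coordinates, whose origin is the TCP and whose axes are the tool frame's). Camera axes: x right, y down, z forward; pixel columns grow to the right and rows downward; lengths in m; the calibration is good to about 2 mm. A picture is of the moment at which its call begins: read the wrist's pose just before it. There is no depth.
- job_done(): hands the job in, once; it reports no verdict.
Trained networks look in a picture, given as the dict that the camera call returned (one of the last four; its "shot" number tells which), for a name from the list of things; names that differ only in an ending like _2 or _b are one class to them, and where a whole thing is asked for, a point or a joint stands for the part that bears it (a point fixed in the world has none). Each returns a list of dicts, best first, with "conf" (0 to 1); they miss things now and then, are a little off and sometimes report something else, mostly with a low value. They report only what shows in the picture. A call takes as long as a camera call.
- eyes.look_for(picture, thing): "extent" ([left, top, right, bottom] in pixels, round what is visible of it).
- eyes.outline_of(picture, thing): "pixels" (384x512 bool, what is visible of it) and "extent" ([left, top, right, bottom] in pixels, round what is visible of it).
The state is a dict: "t": time; "joints": joint angles; "qd": joint speeds; "tau": joint torques, N m; "ee_pos": TCP position; "ee_rot": TCP orientation; "contact_force": force on the tool from outside, world axes, zero at the start; "ft_torque": the same for the moment, N m; "gripper_width": opening from 0.0 (shut) to 1.0 (fully open).
Only numpy, scipy, OpenCV 4.12 (cv2) and the standard library are available. Lean on these libraries where they do the work, as an engineer would, in place of code of your own. Each camera call takes 0.05 s, during which the arm holds its last target. There are 200 camera calls.

## Working session

There is one attempt and no reset: what is moved stays moved. The work goes in short steps, Python scripts to look and compute and a tool call to move; the robot and the scene stay as the last step left them, time stands still between calls to the robot, and variables do not carry over. Pictures are saved under pics/ and viewed, about 8 in all and at most 12, crops included, and the job is handed in when it is done.

Besides the shell and the picture viewer there is one more tool, called after "Call:" as a command line: name --argument value ..., lists and objects as JSON in quotes. send_rows: Moves the arm, as the interface text tells. Its arguments: {"type":"object","properties":{"moves":{"type":"array"},"force":{"type":"number"}},"required":["moves"]}

```bash
ls; mkdir -p pics; python3 - <<'E'
from bench import get_state, eyes
import cv2
s=get_state();print(s)
for n in("scene","top"):
    p=eyes.get_image(n);cv2.imwrite(f"pics/{n}0.png",p["image"][:,:,::-1])
    print(n,p["intrinsics"],p["distortion"],p["rvec"],p["tvec"])
    for t in("stand","bar_center","dial_axis","marker_mid","needle_tip","zero_mark","fence_left"):
        try: print(t,[(d["extent"],round(d["conf"],2)) for d in eyes.look_for(p,t)][:2])
        except Exception as e: print(t,e)
E
```

```text
pics
{'t': 0.0, 'joints': array([ 1.12340453e+00,  3.14000418e-01,  4.49569406e-02,  1.30359081e+00,
       -1.02642394e-06,  1.43119455e+00]), 'qd': array([-4.26416346e-04,  5.47208070e-04, -8.82989788e-04, -6.13736959e-05,
        1.39475923e-04,  7.66740853e-04]), 'tau': array([-5.01126215e-04, -4.80626643e+01,  2.98532957e+01,  1.93104520e-02,
       -1.16672736e-04,  4.18715132e-06]), 'ee_pos': array([0.17397183, 0.54748141, 0.21719987]), 'ee_rot': array([ 8.07140678e-01,  5.90358434e-01, -8.09781685e-04,  4.34489959e-04]), 'contact_force': array([ 0.29136884,  0.38471908, -0.36501367]), 'ft_torque': array([0.01918969, 0.00861407, 0.00955967]), 'gripper_width': 0.9975309510845792}
scene [[378.49315575   0.         266.05046001]
 [  0.         378.49315575 195.37257075]
 [  0.           0.           1.        ]] [-0.0142887  0.         0.         0.         0.       ] [ 1.81255877  1.70930364 -0.72012325] [-0.03923156 -0.32586051  1.57760743]
stand [([231.8, 186.5, 345.2, 253.6], 0.76), ([261.4, 229.2, 269.2, 233.5], 0.69)]
bar_center [([239.5, 194.4, 335.9, 209.3], 0.86)]
dial_a
[... 258 characters left out ...]
], 0.65)]
fence_left [([114.7, 153.5, 160.8, 187.6], 0.56)]
top [[444.62331821   0.         259.17701409]
 [  0.         444.62331821 197.81277601]
 [  0.           0.           1.        ]] [0.03859504 0.         0.         0.         0.        ] [ 2.09134053 -2.13902526  0.22241479] [0.00655716 0.53119122 1.26407602]
stand [([176.5, 142.5, 289.4, 230.5], 0.67)]
bar_center [([183.0, 194.2, 281.6, 206.2], 0.67)]
dial_axis [([220.3, 146.8, 254.5, 187.0], 0.8)]
marker_mid [([202.9, 231.4, 251.2, 244.5], 0.71), ([220.6, 165.4, 241.5, 186.9], 0.65)]
needle_tip []
zero_mark [([220.1, 164.4, 241.9, 186.3], 0.54)]
fence_left [([175.4, 145.2, 289.8, 229.8], 0.93), ([99.1, 165.1, 128.5, 193.6], 0.5)]
```

```bash
python3 - <<'E'
import cv2,numpy as np
a=cv2.imread("pics/top0.png")
c=cv2.resize(a[120:260,150:330],None,fx=4.4,fy=4.2857,interpolation=cv2.INTER_CUBIC)
cv2.imwrite("pics/top0c.png",c); print(c.shape)
E
```

```text
(600, 792, 3)
```

View pics/top0.png

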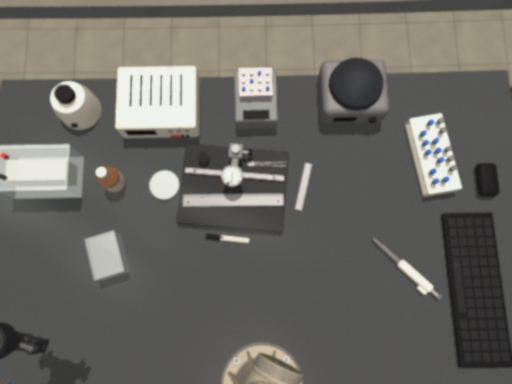

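View pics/top0c.png

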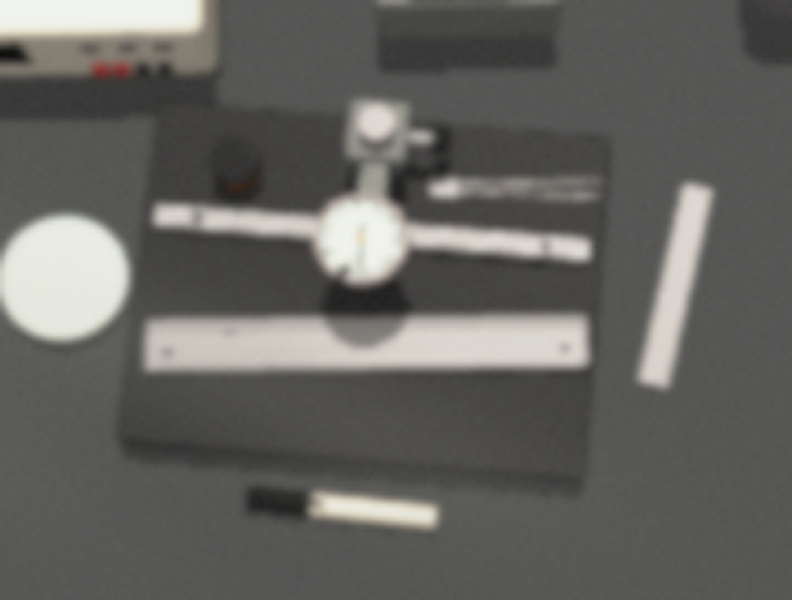

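Viewed 2 pictures. They show the fence front edge from about (153,227) to (590,262) in the crop, the bar from (143,320–372) to (590,315–368), and the dial at (361,238). The zero mark is at the lower left of the dial.

```bash
cat > h.py <<'E'
import numpy as np,cv2
from scipy.spatial.transform import Rotation as R
from bench import get_state, eyes
def cam(p,s=None):
    if "mount" in p:
        T=np.eye(4);T[:3,:3]=R.from_quat(s["ee_rot"]).as_matrix();T[:3,3]=s["ee_pos"]
        T=T@p["mount"];return T[:3,:3],T[:3,3]
    M=cv2.Rodrigues(np.array(p["rvec"]))[0];return M.T,-M.T@np.array(p["tvec"]).ravel()
def px2w(p,uv,z,s=None):
    A,c=cam(p,s)
    n=cv2.undistortPoints(np.array(uv,float).reshape(-1,1,2),np.array(p["intrinsics"]),np.array(p["distortion"]))[:,0]
    d=np.c_[n,np.ones(len(n))]@A.T
    return c+d*((z-c[2])/d[:,2])[:,None]
def w2px(p,X,s=None):
    A,c=cam(p,s)
    return cv2.projectPoints(np.array(X,float).reshape(-1,1,3),cv2.Rodrigues(A.T)[0],-A.T@c,np.array(p["intrinsics"]),np.array(p["distortion"]))[0][:,0]
def tool():
    s=get_state();return s,R.from_quat(s["ee_rot"]).as_matrix()
def delta(target):   # world target -> cm in tool axes
    s,M=tool();return M.T@(np.array(target)-s["ee_pos"])*100
E
python3 - <<'E'
from h import *
p=eyes.get_image("top")
f=lambda l:[(x/4.4+150-.5,y/4.2857+120-.5) for x,y in l]
print("bar top corners fl bl br fr",px2w(p,f([(143,372),(143,320),(590,315),(590,368)]),.039).round(4))
F=px2w(p,f([(153,227),(590,262)]),.042);print("fence",F.round(4))
print("granite fl fr",px2w(p,f([(122,437),(582,478),(610,132),(157,105)]),.03).round(4))
print("dial",px2w(p,f([(361,238),(343,270)]),.12).round(4))
print("marker",px2w(p,f([(247,500),(438,515)]),.015).round(4))
print(R.from_quat(get_state()["ee_rot"]).as_matrix().round(3), cam(p)[1])
w=eyes.get_image("wrist");print(w["mount"],w["intrinsics"])
E
```

```text
bar top corners fl bl br fr [[ 0.5137  0.2254  0.039 ]
 [ 0.5508  0.2259  0.039 ]
 [ 0.5476 -0.0793  0.039 ]
 [ 0.5098 -0.078   0.039 ]]
fence [[ 0.6172  0.2193  0.042 ]
 [ 0.5852 -0.0804  0.042 ]]
granite fl fr [[ 0.4697  0.2406  0.03  ]
 [ 0.4339 -0.0705  0.03  ]
 [ 0.6843 -0.0985  0.03  ]
 [ 0.7115  0.2195  0.03  ]]
dial [[0.5856 0.0721 0.12  ]
 [0.564  0.0839 0.12  ]]
marker [[0.4255 0.1576 0.015 ]
 [0.412  0.0276 0.015 ]]
[[ 0.303  0.953  0.   ]
 [ 0.953 -0.303  0.   ]
 [ 0.    -0.    -1.   ]] [0.26263276 0.00336866 1.34577412]
[[ 9.99999175e-01 -1.04796457e-03 -7.42726843e-04  3.26977281e-04]
 [ 1.21495014e-03  9.59367181e-01  2.82157999e-01 -7.23391725e-02]
 [ 4.16856170e-04 -2.82158669e-01  9.59367663e-01 -1.55957568e-01]
 [ 0.00000000e+00  0.00000000e+00  0.00000000e+00  1.00000000e+00]] [[284.21739374   0.         256.44361581]
 [  0.         284.21739374 190.06655549]
 [  0.           0.           1.        ]]
```

Call:
send_rows --moves '[{"translation": [0,0,0],"delta_rot": [0,0,-6],"grip": 0},{"translation": [0,0,0],"delta_rot": [0,0,-5.5],"grip": 0},{"translation": [-3.3,3.35,0],"delta_rot": [0,0,0],"grip": 0},{"translation": [-3.3,3.35,0],"delta_rot": [0,0,0],"grip": 0},{"translation": [-3.3,3.35,0],"delta_rot": [0,0,0],"grip": 0},{"translation": [-3.3,3.35,0],"delta_rot": [0,0,0],"grip": 0},{"translation": [-3.3,3.35,0],"delta_rot": [0,0,0],"grip": 0},{"translation": [-3.3,3.35,0],"delta_rot": [0,0,0],"grip": 0},{"translation": [-3.3,3.35,0],"delta_rot": [0,0,0],"grip": 0},{"translation": [-3.3,3.35,0],"delta_rot": [0,0,0],"grip": 0},{"translation": [-3.3,3.35,0],"delta_rot": [0,0,0],"grip": 0},{"translation": [-3.3,3.35,0],"delta_rot": [0,0,0],"grip": 0}]'

```text
t: 2.4
ee_pos: [0.473, 0.1828, 0.2183]
ee_rot: [0.744, 0.668, 0.0, 0.0]
contact_force: [0.1, 0.5, 0.2]
gripper_width: 0.002
```

Take a wrist look at the bar and fence from here for a better estimate.

```bash
python3 - <<'E'
from h import *
s=get_state();p=eyes.get_image("wrist")
cv2.imwrite("pics/w1.png",cv2.resize(p["image"][:,:,::-1],(800,600),interpolation=cv2.INTER_CUBIC))
print(s["ee_pos"],R.from_quat(s["ee_rot"]).as_matrix().round(4))
E
```

```text
[0.47299429 0.18281036 0.21831865] [[ 1.070e-01  9.943e-01  7.000e-04]
 [ 9.943e-01 -1.070e-01  3.000e-04]
 [ 4.000e-04  6.000e-04 -1.000e+00]]
```

View pics/w1.png

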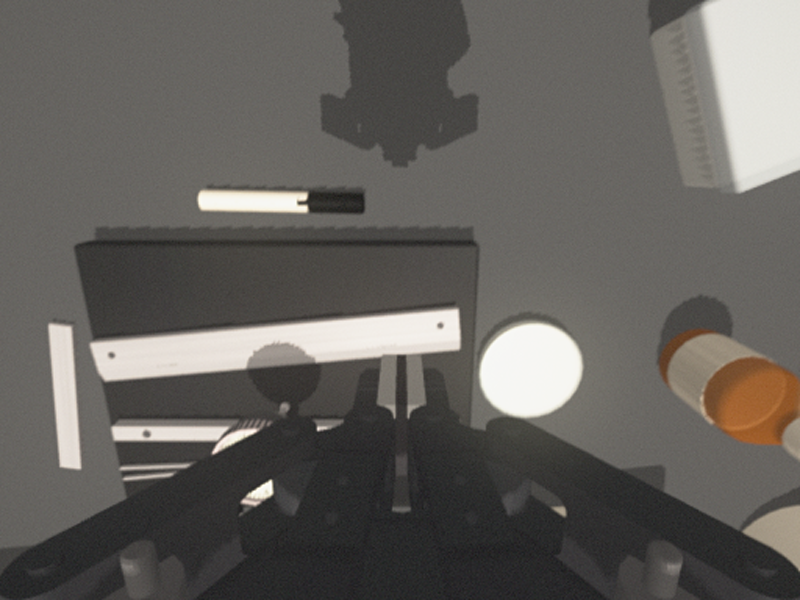

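Viewed 3. The wrist view shows the bar's front edge from (92,345) to (458,308) and its back edge from (105,381) to (460,350). The fence's front edge at y≈421 is parallel to the picture's rows, so the tool is square with the fence.

```bash
python3 - <<'E'
from h import *
s=get_state();p=eyes.get_image("wrist")
f=lambda l:[(x*.64-.5,y*.64-.5) for x,y in l]
M=R.from_quat(s["ee_rot"]).as_matrix()
g=lambda l,z:((px2w(p,f(l),z,s)-s["ee_pos"])@M*100).round(2)
print("bar front L,R (tool cm)",g([(458,308),(92,345)],.039))
print("bar back L,R",g([(460,350),(105,381)],.037))
print("fence",g([(114,420),(225,421)],.042))
E
```

```text
bar front L,R (tool cm) [[  4.49   3.48  17.91]
 [-25.26   6.64  17.99]]
bar back L,R [[  4.81   7.16  18.12]
 [-24.97   9.99  18.2 ]]
fence [[-24.54  13.42  17.71]
 [-15.04  13.49  17.69]]
```

Call:
send_rows --moves '[{"translation": [0,0,4.5],"delta_rot": [0,0,0],"grip": 0},{"translation": [0,0,4.5],"delta_rot": [0,0,0],"grip": 0},{"translation": [0,0,4.5],"delta_rot": [0,0,0],"grip": 0},{"translation": [0,0,2.5],"delta_rot": [0,0,0],"grip": 0},{"translation": [0,0,1.2],"delta_rot": [0,0,0],"grip": 0},{"translation": [0,0,0],"delta_rot": [0,0,0],"grip": 0}]'

```text
t: 3.25
ee_pos: [0.4715, 0.1844, 0.0459]
ee_rot: [0.744, 0.668, -0.0, -0.0]
contact_force: [-0.6, 0.6, 0.2]
gripper_width: 0.001
```

Call:
send_rows --moves '[{"translation": [0,1,0],"delta_rot": [0,0,0],"grip": 0},{"translation": [0,1,0],"delta_rot": [0,0,0],"grip": 0},{"translation": [0,0.8,0],"delta_rot": [0,0,0],"grip": 0},{"translation": [0,0.6,0],"delta_rot": [0,0,0],"grip": 0},{"translation": [0,0.6,0],"delta_rot": [0,0,0],"grip": 0},{"translation": [0,0.5,0],"delta_rot": [0,0,0],"grip": 0}]'

```text
t: 4.0
ee_pos: [0.5171, 0.1792, 0.046]
ee_rot: [0.744, 0.668, -0.0, -0.0]
contact_force: [0.3, 0.4, 0.1]
gripper_width: 0.005
```

```bash
python3 - <<'E'
from h import *
s=get_state();p=eyes.get_image("wrist");print(s["ee_pos"])
a=p["image"][:,:,::-1];t=eyes.get_image("top")["image"][:,:,::-1]
t=cv2.resize(t[130:240,165:305],(760,597),interpolation=cv2.INTER_CUBIC)
a=cv2.resize(a,(796,597))
cv2.imwrite("pics/w2.png",cv2.resize(np.hstack([a[:, :],t]),(800,306),interpolation=cv2.INTER_AREA))
E
```

```text
[0.51705771 0.17922912 0.04603344]
```

View pics/w2.png

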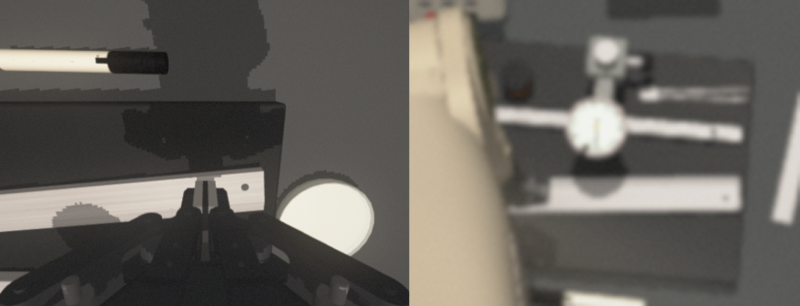

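```bash
python3 - <<'E'
from h import *
s,M=tool();p=eyes.get_image("wrist")
for y in(-.011,0,.011):
  for z in (-.013,-.002,.005,.011): print(y,z,(w2px(p,[s["ee_pos"]+M@[0,y,z]],s)*1.5625).round(0))
t=eyes.get_image("wrist")["image"][:,:,::-1]
cv2.imwrite("pics/w3.png",cv2.resize(t[170:290,180:340],(800,600),interpolation=cv2.INTER_CUBIC))
print(s["contact_force"])
E
```

```text
-0.011 -0.013 [[400. 350.]]
-0.011 -0.002 [[400. 338.]]
-0.011 0.005 [[400. 332.]]
-0.011 0.011 [[400. 326.]]
0 -0.013 [[400. 379.]]
0 -0.002 [[400. 365.]]
0 0.005 [[400. 358.]]
0 0.011 [[400. 352.]]
0.011 -0.013 [[400. 406.]]
0.011 -0.002 [[400. 392.]]
0.011 0.005 [[400. 383.]]
0.011 0.011 [[400. 376.]]
[ 0.09634541 -0.81987574 -0.34209989]
```

View pics/w3.png

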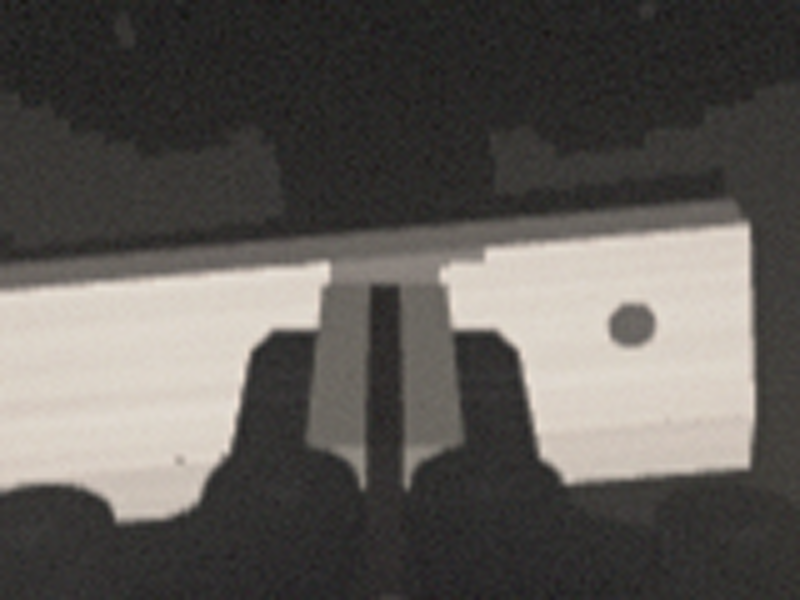

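Viewed 5. The fingertips ended up above the bar's edge, with their shadow falling on its top, so they sit higher than I assumed. I'll back off and feel downwards.

Call:
send_rows --moves '[{"translation": [0,0,-0.5],"delta_rot": [0,0,0],"grip": 0},{"translation": [0,-2,0],"delta_rot": [0,0,0],"grip": 0},{"translation": [0,-2.5,0],"delta_rot": [0,0,0],"grip": 0},{"translation": [0,0,0.5],"delta_rot": [0,0,0],"grip": 0},{"translation": [0,0,0.2],"delta_rot": [0,0,0],"grip": 0},{"translation": [0,0,0.2],"delta_rot": [0,0,0],"grip": 0},{"translation": [0,0,0.2],"delta_rot": [0,0,0],"grip": 0},{"translation": [0,0,0],"delta_rot": [0,0,0],"grip": 0}]'

```text
t: 5.2
ee_pos: [0.4722, 0.184, 0.0398]
ee_rot: [0.744, 0.668, -0.0, -0.0]
contact_force: [0.5, 0.3, 0.9]
gripper_width: -0.0
```

Call:
send_rows --moves '[{"translation": [0,0,0.2],"delta_rot": [0,0,0],"grip": 0},{"translation": [0,0,0.2],"delta_rot": [0,0,0],"grip": 0},{"translation": [0,0,0],"delta_rot": [0,0,0],"grip": 0}]'

```text
t: 5.58
ee_pos: [0.4719, 0.1841, 0.0359]
ee_rot: [0.744, 0.668, -0.0, -0.0]
contact_force: [-0.3, 0.6, -0.0]
gripper_width: 0.006
```

```bash
python3 - <<'E'
from h import *
t=eyes.get_image("wrist")["image"][:,:,::-1]
cv2.imwrite("pics/w4.png",cv2.resize(t[150:270,160:320],(800,600),interpolation=cv2.INTER_CUBIC))
print(get_state()["contact_force"],get_state()["ee_pos"])
E
```

```text
[-0.10272498 -0.29538809 -0.42055994] [0.47192247 0.18410755 0.03599733]
```

View pics/w4.png

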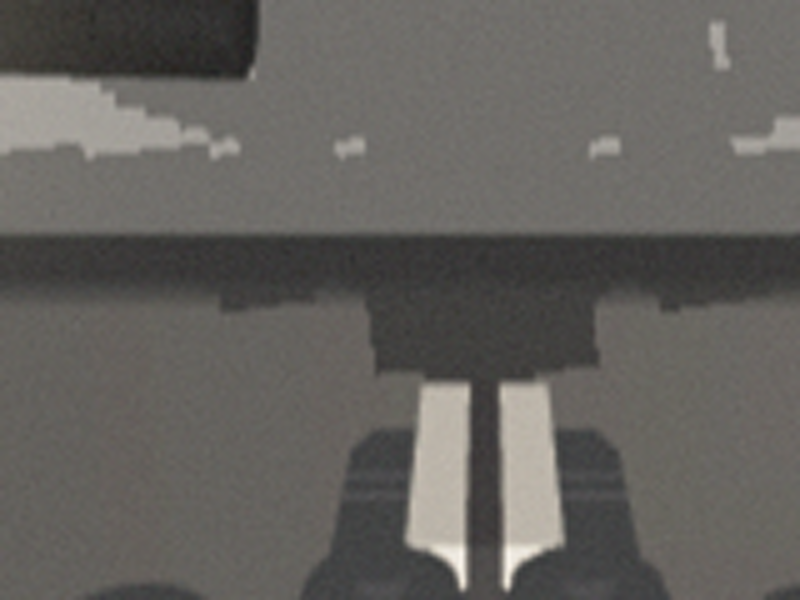

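Viewed 6. The tips are still free above the granite, so I keep feeling downwards.

Call:
send_rows --moves '[{"translation": [0,0,0.2],"delta_rot": [0,0,0],"grip": 0},{"translation": [0,0,0.2],"delta_rot": [0,0,0],"grip": 0},{"translation": [0,0,0],"delta_rot": [0,0,0],"grip": 0}]'

```text
t: 6.0
ee_pos: [0.4718, 0.1841, 0.0319]
ee_rot: [0.744, 0.668, -0.0, -0.0]
contact_force: [-0.2, -0.1, 0.0]
gripper_width: 0.004
```

Call:
send_rows --moves '[{"translation": [0,0,0.2],"delta_rot": [0,0,0],"grip": 0},{"translation": [0,0,0],"delta_rot": [0,0,0],"grip": 0}]'

```text
t: 6.25
ee_pos: [0.4719, 0.1841, 0.0299]
ee_rot: [0.744, 0.668, -0.0, -0.0]
contact_force: [-0.2, -0.6, -0.4]
gripper_width: 0.003
```

Call:
send_rows --moves '[{"translation": [0,0,0.2],"delta_rot": [0,0,0],"grip": 0},{"translation": [0,0,0.2],"delta_rot": [0,0,0],"grip": 0},{"translation": [0,0,0],"delta_rot": [0,0,0],"grip": 0}]'

```text
t: 6.62
ee_pos: [0.4719, 0.1841, 0.0259]
ee_rot: [0.744, 0.668, -0.0, -0.0]
contact_force: [0.0, -0.4, 0.8]
gripper_width: -0.003
```

```bash
python3 - <<'E'
from h import *
p=eyes.get_image("wrist");t=p["image"][:,:,::-1]
s,M=tool()
c=[]
for n,(x,y) in {"scene":(0,0)}.items():
    q=eyes.get_image(n);u=w2px(q,[s["ee_pos"]])[0].astype(int);print(n,u)
    a=q["image"][u[1]-30:u[1]+30,u[0]-40:u[0]+40,::-1];c.append(cv2.resize(a,(400,300),interpolation=cv2.INTER_CUBIC))
c.append(cv2.resize(t[150:270,176:336],(400,300),interpolation=cv2.INTER_CUBIC))
cv2.imwrite("pics/w5.png",np.hstack(c))
print(s["contact_force"],s["ee_pos"])
E
```

```text
scene [317 189]
[-0.13726588 -0.67334951  0.37629605] [0.47196343 0.18408833 0.02600079]
```

View pics/w5.png

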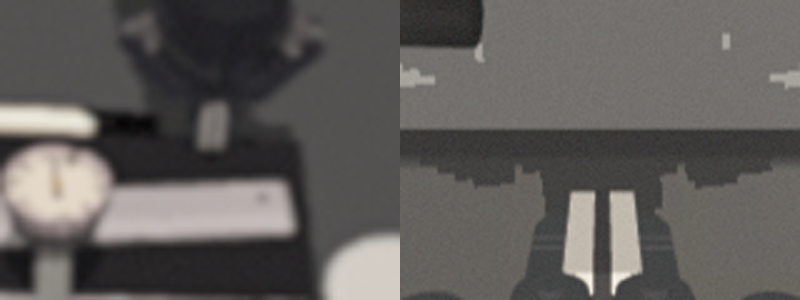

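Viewed 7. The tips are still just above the granite near its front edge, so I go on down in small steps.

Call:
send_rows --moves '[{"translation": [0,0,0.2],"delta_rot": [0,0,0],"grip": 0},{"translation": [0,0,0.2],"delta_rot": [0,0,0],"grip": 0},{"translation": [0,0,0],"delta_rot": [0,0,0],"grip": 0}]'

```text
t: 7.1
ee_pos: [0.4718, 0.1841, 0.0219]
ee_rot: [0.744, 0.668, -0.0, -0.0]
contact_force: [0.5, -0.4, -0.8]
gripper_width: -0.002
```

Call:
send_rows --moves '[{"translation": [0,0,0.2],"delta_rot": [0,0,0],"grip": 0},{"translation": [0,0,0],"delta_rot": [0,0,0],"grip": 0}]'

```text
t: 7.35
ee_pos: [0.4719, 0.1841, 0.0199]
ee_rot: [0.744, 0.668, -0.0, -0.0]
contact_force: [1.0, 0.8, 0.6]
gripper_width: 0.001
```

Call:
send_rows --moves '[{"translation": [0,0,0.2],"delta_rot": [0,0,0],"grip": 0},{"translation": [0,0,0],"delta_rot": [0,0,0],"grip": 0}]'

```text
t: 7.6
ee_pos: [0.4719, 0.1841, 0.0179]
ee_rot: [0.744, 0.668, -0.0, -0.0]
contact_force: [0.5, -0.4, 0.2]
gripper_width: 0.0
```

Call:
send_rows --moves '[{"translation": [0,0,0.15],"delta_rot": [0,0,0],"grip": 0},{"translation": [0,0,0],"delta_rot": [0,0,0],"grip": 0}]'

```text
t: 7.85
ee_pos: [0.4722, 0.1841, 0.0169]
ee_rot: [0.744, 0.668, 0.0, 0.0]
contact_force: [-1.0, 0.3, 2.2]
gripper_width: 0.001
```

Call:
send_rows --moves '[{"translation": [0,0,0.15],"delta_rot": [0,0,0],"grip": 0},{"translation": [0,0,0],"delta_rot": [0,0,0],"grip": 0}]'

```text
t: 8.1
ee_pos: [0.4722, 0.1841, 0.0168]
ee_rot: [0.744, 0.668, 0.0, 0.0]
contact_force: [-5.1, -1.4, 16.9]
gripper_width: 0.002
```

Call:
send_rows --moves '[{"translation": [0,0,0.15],"delta_rot": [0,0,0],"grip": 0},{"translation": [0,0,0],"delta_rot": [0,0,0],"grip": 0}]'

```text
t: 8.35
ee_pos: [0.4723, 0.1842, 0.0167]
ee_rot: [0.744, 0.668, 0.001, 0.001]
contact_force: [-9.5, -1.9, 29.2]
gripper_width: -0.002
```

Contact comes at TCP z = 0.017, so with the jaws shut the tips stand about 13 mm behind the reported TCP. I raise 3 mm off the granite and push the left side.

Call:
send_rows --moves '[{"translation": [0,0,-0.6],"delta_rot": [0,0,0],"grip": 0},{"translation": [0,1,0],"delta_rot": [0,0,0],"grip": 0},{"translation": [0,1,0],"delta_rot": [0,0,0],"grip": 0},{"translation": [0,0.8,0],"delta_rot": [0,0,0],"grip": 0},{"translation": [0,0.6,0],"delta_rot": [0,0,0],"grip": 0},{"translation": [0,0.5,0],"delta_rot": [0,0,0],"grip": 0},{"translation": [0,0.5,0],"delta_rot": [0,0,0],"grip": 0},{"translation": [0,0.3,0],"delta_rot": [0,0,0],"grip": 0},{"translation": [0,0,0],"delta_rot": [0,0,0],"grip": 0}]'

```text
t: 9.48
ee_pos: [0.5194, 0.1789, 0.0196]
ee_rot: [0.744, 0.668, 0.0, 0.0]
contact_force: [-0.2, 0.4, -0.4]
gripper_width: 0.003
```

```bash
python3 - <<'E'
from h import *
s,M=tool();p=eyes.get_image("wrist")
o=eyes.outline_of(p,"bar_center")
print(s["ee_pos"],s["contact_force"])
if o:
    m=o[0]["pixels"];print(o[0]["conf"],o[0]["extent"])
    for u in range(int(o[0]["extent"][0])+3,int(o[0]["extent"][2]),15):
        v=np.where(m[:,u])[0]
        if len(v): 
            q=(px2w(p,[(u,v[0])],.039,s)-s["ee_pos"])@M*100
            print(u,v[0],q[0,:2].round(2))
E
```

```text
[0.51938151 0.17893631 0.01962533] [-0.17750484  0.38750587 -0.35040352]
0.85 [1.0, 253.7, 339.3, 317.0]
4 257 [-13.65   0.56]
19 257 [-12.82   0.55]
34 256 [-11.99   0.49]
49 255 [-11.16   0.43]
64 257 [-10.37   0.55]
79 257 [-9.55  0.55]
94 257 [-8.74  0.55]
109 258 [-7.93  0.61]
124 257 [-7.11  0.55]
139 257 [-6.3   0.55]
154 257 [-5.49  0.54]
169 258 [-4.69  0.6 ]
184 257 [-3.87  0.54]
199 258 [-3.07  0.6 ]
214 258 [-2.26  0.61]
259 304 [0.17 3.54]
289 258 [1.79 0.61]
304 257 [2.59 0.55]
319 258 [3.4  0.61]
334 258 [4.21 0.61]
```

The bar is now parallel to the fence. Next come alternating right and left pushes.

Call:
send_rows --moves '[{"translation": [0,-1.5,0],"delta_rot": [0,0,0],"grip": 0},{"translation": [-5,0,0],"delta_rot": [0,0,0],"grip": 0},{"translation": [-5,0,0],"delta_rot": [0,0,0],"grip": 0},{"translation": [-5,0,0],"delta_rot": [0,0,0],"grip": 0},{"translation": [-5,0,0],"delta_rot": [0,0,0],"grip": 0},{"translation": [0,1.2,0],"delta_rot": [0,0,0],"grip": 0},{"translation": [0,0.6,0],"delta_rot": [0,0,0],"grip": 0},{"translation": [0,0.6,0],"delta_rot": [0,0,0],"grip": 0},{"translation": [0,0.6,0],"delta_rot": [0,0,0],"grip": 0},{"translation": [0,0.5,0],"delta_rot": [0,0,0],"grip": 0},{"translation": [0,0.3,0],"delta_rot": [0,0,0],"grip": 0},{"translation": [0,0,0],"delta_rot": [0,0,0],"grip": 0}]'

```text
t: 11.08
ee_pos: [0.521, -0.022, 0.0195]
ee_rot: [0.744, 0.668, 0.0, 0.0]
contact_force: [-1.5, -0.1, -0.5]
gripper_width: 0.0
```

Call:
send_rows --moves '[{"translation": [0,-2,0],"delta_rot": [0,0,0],"grip": 0},{"translation": [0,-1.5,0],"delta_rot": [0,0,0],"grip": 0},{"translation": [5,0,0],"delta_rot": [0,0,0],"grip": 0},{"translation": [5,0,0],"delta_rot": [0,0,0],"grip": 0},{"translation": [5,0,0],"delta_rot": [0,0,0],"grip": 0},{"translation": [5,0,0],"delta_rot": [0,0,0],"grip": 0},{"translation": [0,0.8,0],"delta_rot": [0,0,0],"grip": 0},{"translation": [0,0.7,0],"delta_rot": [0,0,0],"grip": 0},{"translation": [0,0.7,0],"delta_rot": [0,0,0],"grip": 0},{"translation": [0,0.7,0],"delta_rot": [0,0,0],"grip": 0},{"translation": [0,0.7,0],"delta_rot": [0,0,0],"grip": 0},{"translation": [0,0.6,0],"delta_rot": [0,0,0],"grip": 0}]'

```text
t: 12.58
ee_pos: [0.5491, 0.1751, 0.0194]
ee_rot: [0.744, 0.668, -0.0, 0.0]
contact_force: [-2.1, 0.3, -0.5]
gripper_width: 0.001
```

```bash
cat > bar.py <<'E'
from h import *
s,M=tool();p=eyes.get_image("wrist")
print(s["ee_pos"],s["contact_force"])
for n in ("bar_center",):
    o=eyes.outline_of(p,n)
    if not o: print("none");continue
    m=o[0]["pixels"];e=o[0]["extent"];print(n,o[0]["conf"],e)
    for u in np.linspace(e[0]+4,e[2]-4,12).astype(int):
        v=np.where(m[:,u])[0]
        if len(v):
            q=(px2w(p,[(u,v[0])],.039,s)-s["ee_pos"])@M*100
            print(u,v[0],v[-1],q[0,:2].round(2),(px2w(p,[(u,v[-1])],.036,s)-s["ee_pos"]).dot(M)[0,:2].round(4)*100)
E
python3 bar.py
```

```text
[0.54908709 0.17513222 0.0194483 ] [-2.08356598  0.33582406 -0.47487748]
bar_center 0.83 [1.4, 246.3, 336.0, 316.2]
5 247 305 [-13.42  -0.05] [-14.68   3.87]
35 248 306 [-11.82   0.  ] [-12.92   3.93]
64 248 308 [-10.25   0.  ] [-11.24   4.06]
94 251 309 [-8.67  0.18] [-9.49  4.12]
124 252 296 [-7.06  0.24] [-7.6   3.22]
153 253 280 [-5.51  0.29] [-5.81  2.16]
183 255 266 [-3.91  0.41] [-4.05  1.27]
213 256 273 [-2.3   0.47] [-2.4   1.71]
302 260 273 [2.49 0.72] [2.58 1.71]
332 261 266 [4.11 0.78] [4.22 1.27]
```

Call:
send_rows --moves '[{"translation": [0,-2,0],"delta_rot": [0,0,0],"grip": 0},{"translation": [0,-2,0],"delta_rot": [0,0,0],"grip": 0},{"translation": [-5,0,0],"delta_rot": [0,0,0],"grip": 0},{"translation": [-5,0,0],"delta_rot": [0,0,0],"grip": 0},{"translation": [-5,0,0],"delta_rot": [0,0,0],"grip": 0},{"translation": [-5,0,0],"delta_rot": [0,0,0],"grip": 0},{"translation": [0,2.2,0],"delta_rot": [0,0,0],"grip": 0},{"translation": [0,0.8,0],"delta_rot": [0,0,0],"grip": 0},{"translation": [0,0.7,0],"delta_rot": [0,0,0],"grip": 0},{"translation": [0,0.7,0],"delta_rot": [0,0,0],"grip": 0},{"translation": [0,0.5,0],"delta_rot": [0,0,0],"grip": 0},{"translation": [0,0.3,0],"delta_rot": [0,0,0],"grip": 0}]'

```text
t: 14.18
ee_pos: [0.539, -0.0237, 0.0192]
ee_rot: [0.744, 0.669, -0.0, -0.0]
contact_force: [-3.5, 0.1, 0.5]
gripper_width: 0.001
```

Call:
send_rows --moves '[{"translation": [0,0.2,0],"delta_rot": [0,0,0],"grip": 0},{"translation": [0,0.15,0],"delta_rot": [0,0,0],"grip": 0},{"translation": [0,0.1,0],"delta_rot": [0,0,0],"grip": 0}]'

```text
t: 14.55
ee_pos: [0.5406, -0.024, 0.0191]
ee_rot: [0.744, 0.668, -0.002, -0.002]
contact_force: [-10.1, 1.4, 5.6]
gripper_width: -0.006
```

Call:
send_rows --moves '[{"translation": [0,-2.8,0],"delta_rot": [0,0,0],"grip": 0},{"translation": [0,-2.8,0],"delta_rot": [0,0,0],"grip": 0},{"translation": [5,0,0],"delta_rot": [0,0,0],"grip": 0},{"translation": [5,0,0],"delta_rot": [0,0,0],"grip": 0},{"translation": [5,0,0],"delta_rot": [0,0,0],"grip": 0},{"translation": [4.5,0,0],"delta_rot": [0,0,0],"grip": 0},{"translation": [0,2.4,0],"delta_rot": [0,0,0],"grip": 0},{"translation": [0,0.8,0],"delta_rot": [0,0,0],"grip": 0},{"translation": [0,0.7,0],"delta_rot": [0,0,0],"grip": 0},{"translation": [0,0.7,0],"delta_rot": [0,0,0],"grip": 0},{"translation": [0,0.5,0],"delta_rot": [0,0,0],"grip": 0},{"translation": [0,0.2,0],"delta_rot": [0,0,0],"grip": 0}]'

```text
t: 16.05
ee_pos: [0.5611, 0.169, 0.0193]
ee_rot: [0.744, 0.668, -0.0, -0.0]
contact_force: [-2.8, 0.9, 0.2]
gripper_width: -0.004
```

Call:
send_rows --moves '[{"translation": [0,0.2,0],"delta_rot": [0,0,0],"grip": 0},{"translation": [0,0.15,0],"delta_rot": [0,0,0],"grip": 0},{"translation": [0,0.1,0],"delta_rot": [0,0,0],"grip": 0}]'

```text
t: 16.42
ee_pos: [0.564, 0.1688, 0.0192]
ee_rot: [0.744, 0.668, -0.001, -0.001]
contact_force: [-8.1, 0.9, 4.4]
gripper_width: 0.002
```

```bash
python3 bar.py
```

```text
[0.56397172 0.16881091 0.01917622] [-8.08482555  0.93828111  4.35781369]
bar_center 0.89 [0.8, 250.5, 346.1, 318.0]
4 251 309 [-13.51   0.17] [-14.77   4.11]
35 251 310 [-11.83   0.17] [-12.95   4.17]
66 252 309 [-10.17   0.23] [-11.1   4.1]
96 253 309 [-8.56  0.28] [-9.34  4.09]
127 254 293 [-6.9   0.34] [-7.38  3.  ]
158 254 277 [-5.24  0.34] [-5.5   1.95]
188 256 266 [-3.64  0.46] [-3.76  1.25]
219 257 270 [-1.98  0.52] [-2.05  1.5 ]
311 259 270 [2.96 0.64] [3.06 1.5 ]
342 260 271 [4.64 0.7 ] [4.8  1.57]
```

Call:
send_rows --moves '[{"translation": [0,-3,0],"delta_rot": [0,0,0],"grip": 0},{"translation": [0,-2.8,0],"delta_rot": [0,0,0],"grip": 0},{"translation": [-5,0,0],"delta_rot": [0,0,0],"grip": 0},{"translation": [-5,0,0],"delta_rot": [0,0,0],"grip": 0},{"translation": [-5,0,0],"delta_rot": [0,0,0],"grip": 0},{"translation": [-4,0,0],"delta_rot": [0,0,0],"grip": 0},{"translation": [0,3,0],"delta_rot": [0,0,0],"grip": 0},{"translation": [0,1,0],"delta_rot": [0,0,0],"grip": 0},{"translation": [0,0.5,0],"delta_rot": [0,0,0],"grip": 0},{"translation": [0,0.5,0],"delta_rot": [0,0,0],"grip": 0},{"translation": [0,0.3,0],"delta_rot": [0,0,0],"grip": 0},{"translation": [0,0.3,0],"delta_rot": [0,0,0],"grip": 0}]'

```text
t: 18.02
ee_pos: [0.5409, -0.019, 0.0192]
ee_rot: [0.744, 0.669, -0.002, -0.002]
contact_force: [-5.9, -0.1, 4.2]
gripper_width: -0.001
```

Call:
send_rows --moves '[{"translation": [0,0.2,0],"delta_rot": [0,0,0],"grip": 0},{"translation": [0,0.1,0],"delta_rot": [0,0,0],"grip": 0}]'

```text
t: 18.27
ee_pos: [0.5445, -0.0195, 0.0191]
ee_rot: [0.744, 0.668, -0.001, -0.001]
contact_force: [-7.7, 0.1, 2.1]
gripper_width: 0.0
```

```bash
python3 bar.py
```

```text
[ 0.54452677 -0.01950955  0.01912647] [-7.71515071  0.1401321   2.06843614]
bar_center 0.74 [144.1, 254.6, 512.0, 318.5]
148 259 283 [-5.81  0.64] [-6.1   2.33]
180 259 267 [-4.08  0.63] [-4.21  1.31]
213 258 273 [-2.3   0.57] [-2.4   1.68]
311 258 272 [2.96 0.58] [3.07 1.63]
344 257 313 [4.73 0.52] [5.15 4.36]
377 256 288 [6.5  0.47] [6.88 2.67]
409 256 306 [8.22 0.47] [8.89 3.88]
442 256 303 [10.    0.48] [10.77  3.69]
475 256 312 [11.78  0.48] [12.83  4.32]
508 255 313 [13.56  0.43] [14.81  4.4 ]
```

Call:
send_rows --moves '[{"translation": [0,-3,0],"delta_rot": [0,0,0],"grip": 0},{"translation": [0,-2.9,0],"delta_rot": [0,0,0],"grip": 0},{"translation": [5,0,0],"delta_rot": [0,0,0],"grip": 0},{"translation": [5,0,0],"delta_rot": [0,0,0],"grip": 0},{"translation": [5,0,0],"delta_rot": [0,0,0],"grip": 0},{"translation": [3,0,0],"delta_rot": [0,0,0],"grip": 0},{"translation": [0,3,0],"delta_rot": [0,0,0],"grip": 0},{"translation": [0,1.6,0],"delta_rot": [0,0,0],"grip": 0},{"translation": [0,0.5,0],"delta_rot": [0,0,0],"grip": 0},{"translation": [0,0.3,0],"delta_rot": [0,0,0],"grip": 0},{"translation": [0,0.2,0],"delta_rot": [0,0,0],"grip": 0},{"translation": [0,0.2,0],"delta_rot": [0,0,0],"grip": 0}]'

```text
t: 19.88
ee_pos: [0.5622, 0.1594, 0.0193]
ee_rot: [0.744, 0.668, -0.001, -0.002]
contact_force: [-7.7, 2.9, 5.3]
gripper_width: 0.002
```

Call:
send_rows --moves '[{"translation": [0,0.1,0],"delta_rot": [0,0,0],"grip": 0},{"translation": [0,0.1,0],"delta_rot": [0,0,0],"grip": 0},{"translation": [0,0,0],"delta_rot": [0,0,0],"grip": 0}]'

```text
t: 20.25
ee_pos: [0.5626, 0.1596, 0.0191]
ee_rot: [0.744, 0.669, -0.002, -0.003]
contact_force: [-9.1, 4.0, 4.7]
gripper_width: 0.0
```

```bash
python3 bar.py; cat > dial.py <<'E'
from h import *
s=get_state();p=eyes.get_image("wrist")
E
```

```text
[0.56260752 0.15957634 0.01905857] [-9.07406557  4.00597225  4.6625343 ]
bar_center 0.94 [1.0, 256.6, 361.3, 316.7]
5 258 316 [-13.54   0.58] [-14.79   4.57]
37 259 316 [-11.81   0.63] [-12.89   4.56]
69 258 313 [-10.06   0.57] [-10.95   4.34]
101 258 292 [-8.33  0.57] [-8.85  2.91]
133 258 290 [-6.6   0.57] [-7.    2.78]
165 258 316 [-4.88  0.57] [-5.33  4.54]
197 259 267 [-3.16  0.63] [-3.26  1.3 ]
261 311 313 [0.29 3.95] [0.29 4.33]
293 258 268 [1.99 0.57] [2.06 1.36]
325 258 266 [3.71 0.58] [3.82 1.24]
357 257 278 [5.42 0.52] [5.67 2.01]
```

Call:
send_rows --moves '[{"translation": [0,0.3,0],"delta_rot": [0,0,0],"grip": 0},{"translation": [0,0.3,0],"delta_rot": [0,0,0],"grip": 0},{"translation": [0,0.2,0],"delta_rot": [0,0,0],"grip": 0},{"translation": [0,0,0],"delta_rot": [0,0,0],"grip": 0}]'

```text
t: 20.85
ee_pos: [0.5641, 0.1605, 0.0187]
ee_rot: [0.743, 0.669, -0.005, -0.007]
contact_force: [-23.5, 11.2, 16.3]
gripper_width: 0.003
```

Call:
send_rows --moves '[{"translation": [0,-3.4,0],"delta_rot": [0,0,0],"grip": 0},{"translation": [0,-3.4,0],"delta_rot": [0,0,0],"grip": 0},{"translation": [-5,0,0],"delta_rot": [0,0,0],"grip": 0},{"translation": [-5,0,0],"delta_rot": [0,0,0],"grip": 0},{"translation": [-5,0,0],"delta_rot": [0,0,0],"grip": 0},{"translation": [-2.5,0,0],"delta_rot": [0,0,0],"grip": 0},{"translation": [0,3,0],"delta_rot": [0,0,0],"grip": 0},{"translation": [0,1.6,0],"delta_rot": [0,0,0],"grip": 0},{"translation": [0,0.5,0],"delta_rot": [0,0,0],"grip": 0},{"translation": [0,0.3,0],"delta_rot": [0,0,0],"grip": 0},{"translation": [0,0.3,0],"delta_rot": [0,0,0],"grip": 0},{"translation": [0,0.2,0],"delta_rot": [0,0,0],"grip": 0}]'

```text
t: 22.35
ee_pos: [0.5451, -0.0146, 0.0193]
ee_rot: [0.744, 0.668, -0.001, -0.001]
contact_force: [-7.5, 0.6, 6.9]
gripper_width: 0.0
```

Call:
send_rows --moves '[{"translation": [0,0.3,0],"delta_rot": [0,0,0],"grip": 0},{"translation": [0,0.2,0],"delta_rot": [0,0,0],"grip": 0},{"translation": [0,0,0],"delta_rot": [0,0,0],"grip": 0}]'

```text
t: 22.72
ee_pos: [0.5454, -0.0146, 0.0188]
ee_rot: [0.744, 0.668, -0.004, -0.004]
contact_force: [-15.0, 1.5, 11.3]
gripper_width: -0.003
```

```bash
python3 bar.py
```

```text
[ 0.54536661 -0.0145993   0.01878994] [-15.01095496   1.54343758  11.32893557]
bar_center 0.72 [134.1, 253.9, 512.0, 320.6]
138 260 286 [-6.33  0.67] [-6.66  2.49]
171 257 316 [-4.54  0.49] [-4.97  4.5 ]
205 258 274 [-2.72  0.55] [-2.84  1.72]
306 258 275 [2.68 0.56] [2.79 1.78]
339 257 269 [4.45 0.5 ] [4.6  1.41]
373 257 287 [6.27 0.5 ] [6.62 2.56]
407 257 304 [8.1  0.51] [8.71 3.7 ]
440 257 306 [9.87 0.51] [10.64  3.84]
474 257 315 [11.71  0.52] [12.76  4.47]
508 257 316 [13.55  0.53] [14.78  4.55]
```

The bar is flat against the fence and firm at both sides. Now I retract, go up, open, and look at the dial.

Call:
send_rows --moves '[{"translation": [0,-3,0],"delta_rot": [0,0,0],"grip": 0},{"translation": [0,0,-4.6],"delta_rot": [0,0,0],"grip": 0},{"translation": [0,0,-4.6],"delta_rot": [0,0,0],"grip": 0.5},{"translation": [0,0,-4.6],"delta_rot": [0,0,0],"grip": 1},{"translation": [0,0,-4.6],"delta_rot": [0,0,0],"grip": 1},{"translation": [3,3.4,0],"delta_rot": [0,0,0],"grip": 1},{"translation": [3,3.4,0],"delta_rot": [0,0,0],"grip": 1},{"translation": [3,3.4,0],"delta_rot": [0,0,0],"grip": 1},{"translation": [0,0,0],"delta_rot": [0,0,0],"grip": 1}]'

```text
t: 23.95
ee_pos: [0.635, 0.068, 0.2022]
ee_rot: [0.743, 0.669, 0.0, -0.0]
contact_force: [-0.5, -0.1, -0.9]
gripper_width: 1.0
```

```bash
python3 - <<'E'
from h import *
s,M=tool();p=eyes.get_image("wrist");t=p["image"][:,:,::-1]
print(s["ee_pos"],s["joints"].round(3),M.round(3))
for n in("dial_axis","zero_mark","needle_tip","bezel"):
    print(n,[(d["extent"],round(d["conf"],2)) for d in eyes.look_for(p,n)][:2])
u=w2px(p,[[.5845,.0715,.12]],s)[0];print(u)
c=(max(0,int(u[0])-80),max(0,int(u[1])-60));print(c)
cv2.imwrite("pics/w6.png",cv2.resize(t[c[1]:c[1]+120,c[0]:c[0]+160],(800,600),interpolation=cv2.INTER_CUBIC))
E
```

```text
[0.63498454 0.06799435 0.20223076] [-0.019  0.444  0.2    1.326  0.     0.085] [[ 0.104  0.995 -0.   ]
 [ 0.995 -0.104  0.   ]
 [ 0.    -0.    -1.   ]]
dial_axis [([213.5, 98.4, 293.9, 235.7], 0.88)]
zero_mark [([98.8, 2.1, 415.1, 235.3], 0.73), ([221.3, 96.9, 293.9, 166.3], 0.64)]
needle_tip [([251.9, 124.5, 258.4, 138.7], 0.59)]
bezel [([221.5, 95.9, 296.2, 168.3], 0.77), ([111.3, 109.6, 388.8, 144.6], 0.73)]
[253.87107543 133.92566884]
(173, 73)
```

View pics/w6.png

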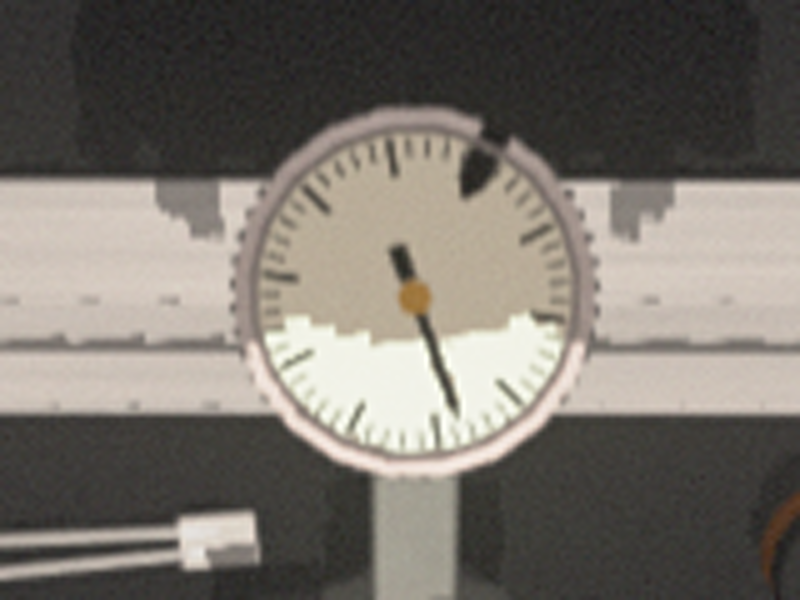

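Viewed 8. The bar lies flush along the fence on both sides of the dial. The hub is at (414,297), the zero mark runs from (475,190) to (492,133) in the upper right, and the needle tip is at (457,415).

```bash
python3 - <<'E'
from h import *
s,M=tool();p=eyes.get_image("wrist")
f=lambda l:[(x/5+173-.4,y/5+73-.4) for x,y in l]
g=lambda l,z:((px2w(p,f(l),z,s)-s["ee_pos"])@M*100)[:,:2]
r=g([(232,292),(597,292),(414,105),(414,475)],.114);print("ring",r.round(2),r[:2].mean(0)[0],r[2:].mean(0)[1])
fa=g([(250,292),(578,292),(414,128),(414,458)],.119);print("face",fa.round(2))
h=g([(414,297)],.121)[0];q=g([(457,415),(475,192),(482,165),(492,133)],.119);print("hub",h,q.round(2))
c=g([(414,294)],.119)[0]
for o in(h,c):print([np.degrees(np.arctan2(d[0],-d[1])).round(1) for d in q-o],np.linalg.norm(q-o,axis=1).round(2))
E
```

```text
ring [[-3.15 -5.23]
 [ 3.05 -5.23]
 [-0.05 -8.25]
 [-0.06 -2.06]] -0.04863797320537655 -5.153806819466972
face [[-2.79 -5.27]
 [ 2.68 -5.27]
 [-0.05 -7.87]
 [-0.06 -2.46]]
hub [-0.05410132 -5.20587709] [[ 0.67 -3.21]
 [ 0.95 -6.88]
 [ 1.06 -7.3 ]
 [ 1.21 -7.8 ]]
[np.float64(160.0), np.float64(30.9), np.float64(27.9), np.float64(26.0)] [2.13 1.95 2.37 2.88]
[np.float64(160.2), np.float64(31.4), np.float64(28.3), np.float64(26.3)] [2.16 1.92 2.34 2.85]
```

Call:
send_rows --force 30 --moves '[{"translation": [0,-2.6,0],"delta_rot": [0,0,0],"grip": 1},{"translation": [0,-2.6,0],"delta_rot": [0,0,0],"grip": 1},{"translation": [0,0,3.5],"delta_rot": [0,0,0],"grip": 1},{"translation": [0,0,3.5],"delta_rot": [0,0,0],"grip": 1},{"translation": [0,0,2.5],"delta_rot": [0,0,0],"grip": 1},{"translation": [0,0,1.5],"delta_rot": [0,0,0],"grip": 1},{"translation": [0,0,1.4],"delta_rot": [0,0,0],"grip": 1},{"translation": [0,0,0],"delta_rot": [0,0,0],"grip": 1}]'

```text
t: 25.25
ee_pos: [0.5811, 0.0716, 0.079]
ee_rot: [0.744, 0.668, -0.0, -0.0]
contact_force: [-1.0, 0.2, -0.1]
gripper_width: 0.996
```

```bash
python3 - <<'E'
from h import *
s,M=tool();p=eyes.get_image("wrist");t=p["image"][:,:,::-1]
q=eyes.get_image("scene");u=w2px(q,[[.584,.0715,.1]])[0].astype(int)
a=q["image"][u[1]-36:u[1]+36,u[0]-48:u[0]+48,::-1]
cv2.imwrite("pics/w7.png",np.hstack([cv2.resize(t,(400,300),interpolation=cv2.INTER_AREA),cv2.resize(a,(400,300),interpolation=cv2.INTER_CUBIC)]))
print(s["ee_pos"],s["contact_force"])
E
```

```text
[0.58110151 0.07159779 0.07904742] [-0.98710612  0.19120327 -0.10374174]
```

View pics/w7.png

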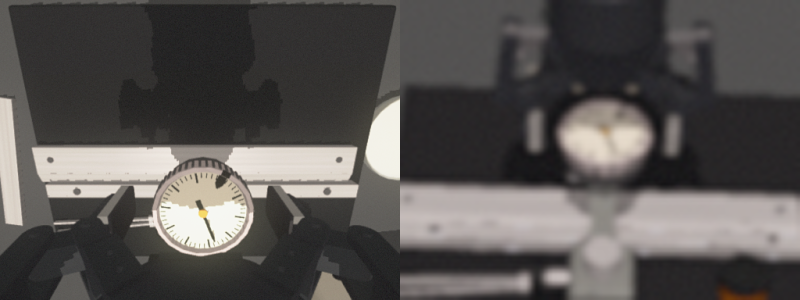

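Viewed 9. The jaws straddle the dial evenly. I correct the small drift and close.

Call:
send_rows --force 30 --moves '[{"translation": [0.15,0.23,0],"delta_rot": [0,0,0],"grip": 1},{"translation": [0,0,0],"delta_rot": [0,0,0],"grip": 0.75},{"translation": [0,0,0],"delta_rot": [0,0,0],"grip": 0.5},{"translation": [0,0,0],"delta_rot": [0,0,0],"grip": 0.5},{"translation": [0,0,0],"delta_rot": [0,0,0],"grip": 0.5},{"translation": [0,0,0],"delta_rot": [0,0,0],"grip": 0.5}]'

```text
t: 26.1
ee_pos: [0.5845, 0.0726, 0.0804]
ee_rot: [0.744, 0.668, 0.0, 0.001]
contact_force: [-0.9, -1.9, 5.7]
gripper_width: 0.691
```

Call:
send_rows --moves '[{"translation": [0,0,0],"delta_rot": [0,0,5],"grip": 0.5},{"translation": [0,0,0],"delta_rot": [0,0,7.5],"grip": 0.5},{"translation": [0,0,0],"delta_rot": [0,0,7.5],"grip": 0.5},{"translation": [0,0,0],"delta_rot": [0,0,0],"grip": 0.5}]'

```text
t: 26.6
ee_pos: [0.5845, 0.0724, 0.0804]
ee_rot: [0.849, 0.528, 0.0, 0.001]
contact_force: [-1.0, -2.6, 6.1]
gripper_width: 0.688
```

Call:
send_rows --moves '[{"translation": [0,0,0],"delta_rot": [0,0,9.5],"grip": 0.5},{"translation": [0,0,0],"delta_rot": [0,0,9.5],"grip": 0.5},{"translation": [0,0,0],"delta_rot": [0,0,9.5],"grip": 0.5},{"translation": [0,0,0],"delta_rot": [0,0,9.5],"grip": 0.5},{"translation": [0,0,0],"delta_rot": [0,0,9.5],"grip": 0.5},{"translation": [0,0,0],"delta_rot": [0,0,9.5],"grip": 0.5}]'

```text
t: 27.35
ee_pos: [0.584, 0.0721, 0.0804]
ee_rot: [0.998, 0.057, 0.0, 0.001]
contact_force: [-1.9, -3.4, 6.6]
gripper_width: 0.691
```

Call:
send_rows --moves '[{"translation": [0,0,0],"delta_rot": [0,0,9.5],"grip": 0.5},{"translation": [0,0,0],"delta_rot": [0,0,9.5],"grip": 0.5},{"translation": [0,0,0],"delta_rot": [0,0,9.5],"grip": 0.5},{"translation": [0,0,0],"delta_rot": [0,0,9.5],"grip": 0.5},{"translation": [0,0,0],"delta_rot": [0,0,9.5],"grip": 0.5},{"translation": [0,0,0],"delta_rot": [0,0,8],"grip": 0.5},{"translation": [0,0,0],"delta_rot": [0,0,0],"grip": 0.5},{"translation": [0,0,0],"delta_rot": [0,0,0],"grip": 0.5}]'

```text
t: 28.35
ee_pos: [0.5836, 0.0723, 0.0804]
ee_rot: [0.911, -0.412, -0.0, 0.0]
contact_force: [-3.6, -4.1, 7.4]
gripper_width: 0.691
```

```bash
python3 - <<'E'
from h import *
s,M=tool();p=eyes.get_image("wrist");t=p["image"][:,:,::-1]
cv2.imwrite("pics/w8.png",cv2.resize(t[150:330,136:376],(800,600),interpolation=cv2.INTER_CUBIC))
print(s["ee_pos"],s["contact_force"],s["ft_torque"],s["joints"].round(3),np.degrees(np.arctan2(M[1,0],M[0,0])))
for n in("dial_axis","needle_tip"): print(n,[(d["extent"],round(d["conf"],2)) for d in eyes.look_for(p,n)][:2])
E
```

```text
[0.58358647 0.07233257 0.08036553] [-3.55146565 -4.10680363  7.44670949] [-0.50045991  0.85625075 -0.09490195] [-1.300e-02  4.130e-01 -1.570e-01  1.002e+00 -1.000e-03  2.408e+00] -48.68311747208425
dial_axis [([193.9, 77.7, 432.7, 319.9], 0.94)]
needle_tip [([246.0, 228.8, 277.3, 280.9], 0.55)]
```

View pics/w8.png

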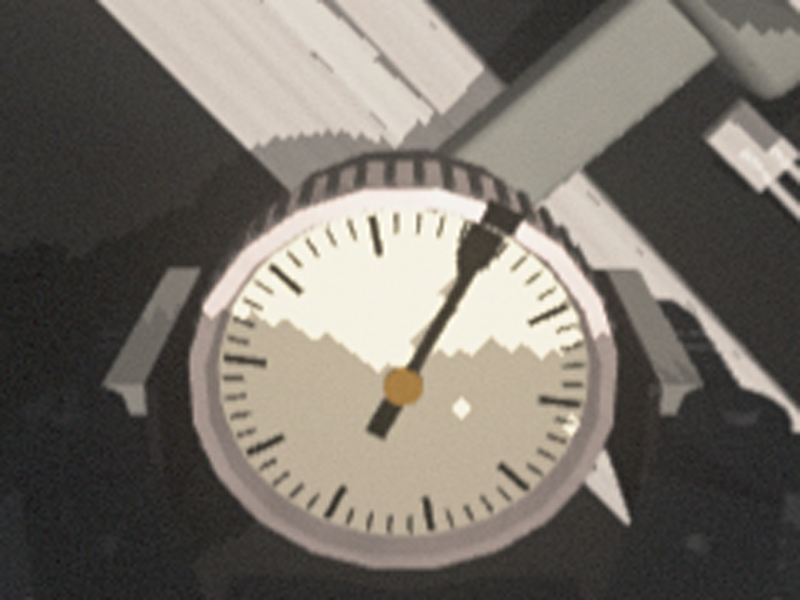

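Viewed 10. The zero mark, at about (485,240), stands on the needle's line from the hub at (403,387), to within a degree or two. I let go, rise, and check from above.

Call:
send_rows --moves '[{"translation": [0,0,0],"delta_rot": [0,0,0],"grip": 0.8},{"translation": [0,0,0],"delta_rot": [0,0,0],"grip": 1},{"translation": [0,0,0],"delta_rot": [0,0,0],"grip": 1},{"translation": [0,0,0],"delta_rot": [0,0,0],"grip": 1},{"translation": [0,0,-3],"delta_rot": [0,0,0],"grip": 1},{"translation": [0,0,-4.5],"delta_rot": [0,0,0],"grip": 1},{"translation": [0,0,-4.5],"delta_rot": [0,0,0],"grip": 1},{"translation": [0,3,0],"delta_rot": [0,0,0],"grip": 1},{"translation": [0,3,0],"delta_rot": [0,0,0],"grip": 1},{"translation": [0,0,0],"delta_rot": [0,0,0],"grip": 1}]'

```text
t: 29.75
ee_pos: [0.5379, 0.0326, 0.1999]
ee_rot: [0.911, -0.413, -0.0, -0.0]
contact_force: [0.9, 0.4, -0.7]
gripper_width: 1.002
```

```bash
python3 - <<'E'
from h import *
s,M=tool();p=eyes.get_image("wrist");t=p["image"][:,:,::-1]
u=w2px(p,[[.5836,.073,.12]],s)[0];c=(int(u[0])-60,int(u[1])-45);print(c,s["ee_pos"],s["contact_force"])
cv2.imwrite("pics/w9.png",cv2.resize(t[c[1]:c[1]+90,c[0]:c[0]+120],(800,600),interpolation=cv2.INTER_CUBIC))
E
```

```text
(196, 75) [0.53793065 0.03258442 0.19994024] [ 0.90978792  0.3621519  -0.72056623]
```

View pics/w9.png

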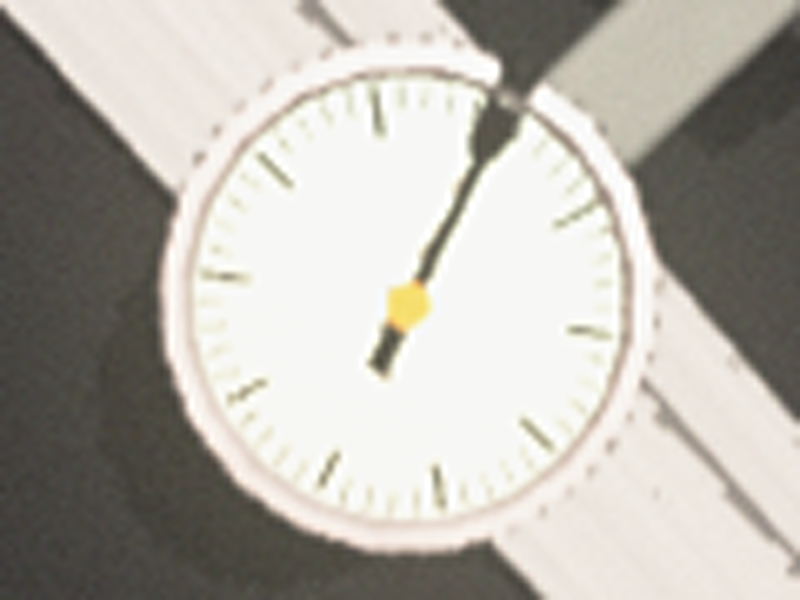

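Viewed 11. From above, the hub is at (408,306) and the needle runs along 26.9° into the zero mark, which lies at 25 to 26° with its bezel line at (515,88). The arm is clear of everything.

```bash
python3 -c "
from bench import *
print(get_state()['t'],job_done())"
```

```text
the job is handed in; nothing more can be done
29.8 None
```

The setting bar is flush against the fence, the zero mark stands at the needle's tip, and I handed the job in at 29.8 s. No verdict was reported.

- **Bar:** I squared it with the fence, then pushed left and right sides alternately with shut fingers. The last presses met firm resistance: 23 N on the left and 15 N on the right. In the wrist view its front face stayed within about 2 mm along its length, with most readings within 0.5 mm. Its back edge runs along the fence on both sides of the dial. I checked flushness by eye and by force; I did not measure the gap directly.
- **Bezel:** One grip and a turn of about 132.5° clockwise set it. After letting go and rising clear, the needle read about 26.9° in the picture and the mark 25 to 26°. That is within 1 to 2°, against about 6° allowed.
- **Bystanders:** I felt no contact with any of them, but I did not measure their positions again at the end. The arm was clear of everything when I handed in.

**Fingertip offset:** With the jaws shut, the fingertips proved to be about 13 mm behind the reported TCP, not 11 mm ahead of it as the description says. My first push therefore passed over the bar's edge without moving it. I found the true height by lowering until the tips touched the granite, and allowed for it after that.

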